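# Read a profile groove with a sprung depth gauge

### The arm

A 7-joint arm with a two-finger parallel gripper is mounted at the origin on the work surface. World frame = base frame: x ahead of the robot, y to its left, z up, the work surface at z = 0. Lengths are in m, angles in rad, forces in N, time in s.
With the tool pointing down it reaches from about 0.35 to 0.9 m from the base axis. Payload 7.2 kg.
Tool frame: the origin (TCP) lies on the centre line of the jaws, within the pads' length; the fingertips stand 19 mm ahead of it and the grasp point (between the pads) is the TCP; x points along the fingers, y is the direction in which the jaws open and shut, and the axes are right-handed (so a half turn about x gives the same grasp; the last joint's range is limited). The gripper opens to 85 mm and grips with 20 to 120 N. Pads are 22 mm wide; open, the fingers measure 114 mm over their backs; the gripper's body (76 mm by 85 mm) begins 54 mm behind the grasp point. The pads swing forward as they close: fully open they stand 13 mm farther back than shut.
Start: joints at [1.104, 0.411, -0.013, 1.596, 0.006, 1.134, -0.082], TCP at [0.243, -0.576, 0.25] pointing down, gripper open.
Joint ranges: [-2.95, 2.95], [-0.29, 1.99], [-1.47, 1.44], [0.14, 2.54], [-1.03, 4.17], [0.13, 1.85], [-2.86, 2.86]. Speed limits (rad/s): [2.39, 2.39, 3.01, 3.01, 3.14, 3.14, 3.14].

### API

Orientations are given as a rotation vector (axis times angle).
In Python, from cell import * gives the robot as it stands.
- The arm moves only by the shell command python3 -m creep 'ROWS' [OPENING] [FORCE]. ROWS is JSON, one flat list of numbers, 4 for each row, row after row: the shift along the tool's x, y, z in mm, then the turn about the tool's x in rad. In form: [tx, ty, tz, yaw, tx, ty, tz, yaw, ...]. A call has 1 to 8 rows; each row shifts and turns the commanded pose from where the row before left it, along the tool's axes as they then stand; what a row does not reach is not made up. A row lasts 1/10 s, in which the tool goes at most 50 mm and 8.59 degrees, less where a joint would pass 70% of its speed; a pose out of reach is approached as far as the arm can. A call is refused whole if a number of a shift passes 50 or a number of a turn 0.15, either way. A call with a gripper value outside its range is refused whole. OPENING is the finger opening in mm, from 0 to 85.4, set as the call begins (- or left out, the last holds). The fingers move at their own pace and stop on an object; FORCE is the grip in N (left out, the last holds). Time passes only in rows, so rows that do not move let the fingers close. It gives the time, the measured TCP pose, the force and the opening at its end, in the units of the state.
- get_state(): the state, without advancing time (a new reading comes with each control period).
- get_image(name): name is "side" or "top" or "wrist"; returns the picture (480x640x3 uint8, red, green, blue); there is no depth.
- get_calibration(name): a dict with "camera_matrix" (3x3 intrinsics, pixels), "position" and "orientation" of the camera in the world; the wrist camera has in their place "hand_eye" (4x4, takes a point from camera to tool coordinates, whose origin is the TCP and whose axes are the tool frame's). Camera axes: x right, y down, z forward; pixel columns grow to the right and rows downward; lengths in m; the calibration is good to about 2 mm. A picture is of the moment at which its call begins: read the wrist's pose just before it. get_calibration takes no time and is no camera call.
- job_done(): hands the job in, once; it reports no verdict.
The state is a dict: "clock": time; "joint_pos": joint angles; "qvel": joint speeds; "joint_torque": joint torques, N m; "position": TCP position; "eef_rot": TCP orientation; "wrist_force": force on the tool from outside, world axes, zero at the start; "moment": the same for the moment, N m; "width": finger opening in m.
Only numpy, scipy, OpenCV 4.12 (cv2) and the standard library are available. Lean on these libraries where they do the work, as an engineer would, in place of code of your own. Each camera call takes 0.05 s, during which the arm holds its last target.

### The job

Lift the orange depth gauge out of its dock and stand it upright on the green rest block, let go and take it again by the other two faces of its grip, so that your fingers fit between the blue clamp cheeks. Push its red sprung probe into the groove of the clamped aluminium profile, between the cheeks, until the steel foot sits flat on the profile, and hold it pressed there for a good second so that the depth can be read. Then stand the gauge upright on the green rest block again, let go, and leave the other things on the bench where they are.

Things in the scene. Friction and masses are not known exactly. Their poses are not given: they have to be found in the camera images.
- gauge_grip (a point): Loose upright depth gauge, 0.25 kg: steel foot 56 x 56 x 12 mm high; centred on it an orange grip 46 x 46 mm, 46 mm high. This point: centre of the grip, 35 mm above the foot's underside, 23 mm below the grip's top; z up. Same after a half turn about z. In the dock the grip can be taken only across its y faces, in the clamp only across its x faces. The thin red stem on top is only a read-out.
- gauge_probe (a joint): red blade probe under the foot's centre, sticks out 22 mm, 24 mm long along the gauge's x, 14 mm thick along y. Value: how far it is pushed up, m (0 out, 0.020 at most). Spring 4.5 N at 0 plus 0.25 N per mm: more than the gauge's weight, so the gauge must be pushed down, and rises if let go.
- groove (a point): Middle of the groove of an aluminium profile (180 mm long, 62 mm wide, fixed in a clamp), level with the profile's flat top, 55 mm above the bench; x along the groove, y across, z up. Groove 20 mm wide, full length, 10 to 16 mm deep (varies: it is what is measured), so the probe is pushed up 6 to 12 mm when the foot is flat.
- clamp_cheeks (a point): The clamp's two fixed blue cheeks, on both sides of the profile: inner faces 62 mm apart, each 12 mm thick, 120 mm long along x; open at the ends (+-x). This point: midway between them, level with their tops, 52 mm straight above the groove point (107 mm above the bench).
- dock_top (a point): Fixed dock, black and grey plastic. This point: middle of the ledges on which the foot stands, 30 mm above the bench. Two grey cheeks 8 mm thick, 90 mm wide, stand at +-x, inner faces 62 mm apart, tops 52 mm above this point; open to +-y. The slot between the ledges, 30 mm wide, takes the probe. The gauge's x lies along the dock's x.
- rest_top (a point): Fixed green rest block 96 x 96 mm, 30 mm high, open all round. This point: centre of its flat top, over a square well 40 x 40 mm, 26 mm deep, sides along x and y, into which the probe hangs free while the foot stands on the rim.
- driver: bystander: loose screwdriver, 160 mm long, lying; origin under its middle
- bracket: bystander: loose aluminium angle bracket 70 x 40 mm, 66 mm high; origin at the centre of its underside
- atten: bystander: loose grey metal instrument box 100 x 65 x 35 mm; origin at the centre of its underside
Things that resemble listed ones, but are neither listed nor needed, are in the scene too. What is shaped like the part that bears gauge_grip but yellow is not meant. Several things look just like the part that bears rest_top: the one meant starts farthest to the robot's right.

How it is judged:
On the way, in this order (a step that is already met when the one before it is completed fails the run):
1. the gauge stands upright on the rest block, let go (horizontal distance between gauge_grip and rest_top below 0.012 m and z of gauge_grip in the frame of rest_top below 0.038 m and angle between gauge_grip's own z axis and vertical below 0.06 rad and contact force between the fingers and gauge below 0.1 N), for 0.2 s.
2. the foot is held flat on the profile between the cheeks, the probe pressed up in the groove, for 0.8 s (z of gauge_grip in the frame of groove between 0.032 and 0.037 m and x of gauge_grip in the frame of groove between -0.06 and 0.06 m and y of gauge_grip in the frame of groove between -0.006 and 0.006 m and angle between gauge_grip's own z axis and vertical below 0.05 rad and value of joint gauge_probe above 0.004 m), for 0.8 s.
At the end, for the whole second after the job is handed in: After the reading, the gauge stands upright (within 0.06 rad) on the green rest block, its foot down on the rim (within 3 mm) and centred within 12 mm, let go and at rest (all of step 1 and linear speed of gauge below 0.02 m/s); the robot touches nothing.
It fails at once if a bystander is moved by more than 40 mm (distance of any of driver, bracket, atten from where it was at the start of the episode above 0.04 m).
It also fails if it takes over 66 s, if anything falls off the work surface, if the arm or the gripper's body presses on something with over 40 N, if the wrist force passes 120 N, or if a joint passes its speed limit or range.

## Working session

There is one attempt and no reset: what is moved stays moved. The work goes in short steps, Python scripts to look and compute and a shell command to move; the robot and the scene stay as the last step left them, time stands still between calls to the robot, and variables do not carry over. Pictures are saved under pics/ and viewed, and the job is handed in when it is done.

```bash
ls; mkdir -p pics
python3 - <<'E'
from cell import *
import cv2
s=get_state()
for k in s: print(k,s[k])
for n in("side","top"):
    cv2.imwrite(f"pics/{n}0.png",cv2.cvtColor(get_image(n),cv2.COLOR_RGB2BGR))
for n in("side","top","wrist"): print(n,get_calibration(n))
E
```

```text
pics
clock 0.0
joint_pos [ 1.10383015  0.41190361 -0.01273173  1.59705238  0.0056303   1.1343146
 -0.08218778]
qvel [ 1.45943992e-03 -2.03675712e-04 -2.93099309e-05  1.42586376e-03
  9.12143853e-04 -1.07990263e-03  9.39253224e-04]
joint_torque [-4.32934685e-04 -6.00627708e+01  6.81734495e-01 -2.99411720e+01
  1.36820390e-02  1.05704792e-02  1.62047792e-05]
position [ 0.2424569  -0.5755404   0.24944724]
eef_rot [ 2.0025073   0.40641885 -2.00344261]
wrist_force [-0.81566548  0.38515163  1.00704406]
moment [-0.04119012 -0.07738816 -0.00063182]
width 0.08526597793265947
side {'camera_matrix': array([[518.48242181,   0.        , 316.6825041 ],
       [  0.        , 518.48242181, 236.16488715],
       [  0.        ,   0.        ,   1.        ]]), 'position': array([0.23790122, 0.83572783, 0.9680804 ]), 'orientation': array([-0.54944448,  2.72821147, -1.11879823])}
top {'camera_matrix': array([[434.60336043,   0.        , 309.96262551],
       [  0.        , 434.60336043, 237.626808  ],
       [  0.        ,   0.        ,   1.        ]]), 'position': array([0.40960846, 0.01068733, 1.1284556 ]), 'orientation': array([-2.09932863,  2.15697637, -0.1829797 ])}
wrist {'camera_matrix': array([[363.66082213,   0.        , 316.03981112],
       [  0.        , 363.66082213, 236.08455702],
       [  0.        ,   0.        ,   1.        ]]), 'hand_eye': array([[-1.93961927e-05, -3.12663471e-01,  9.49863966e-01,
        -1.22523055e-01],
       [ 9.99999449e-01, -1.00325876e-03, -3.09819294e-04,
         4.75179995e-04],
       [ 1.04982852e-03,  9.49863436e-01,  3.12663318e-01,
        -8.02465472e-02],
       [ 0.00000000e+00,  0.00000000e+00,  0.00000000e+00,
         1.00000000e+00]])}
```

View pics/top0.png

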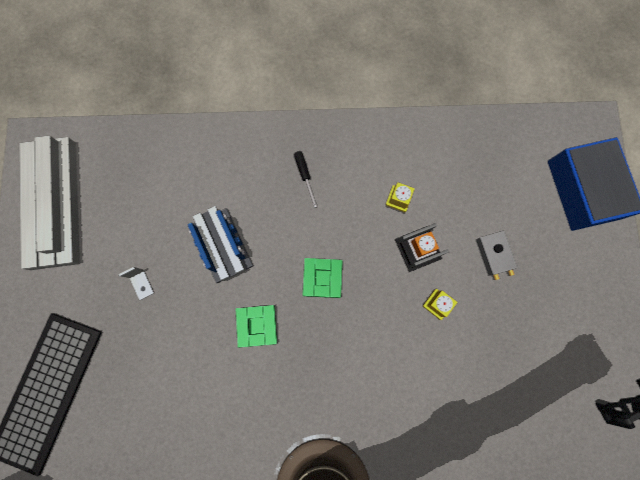

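View pics/side0.png

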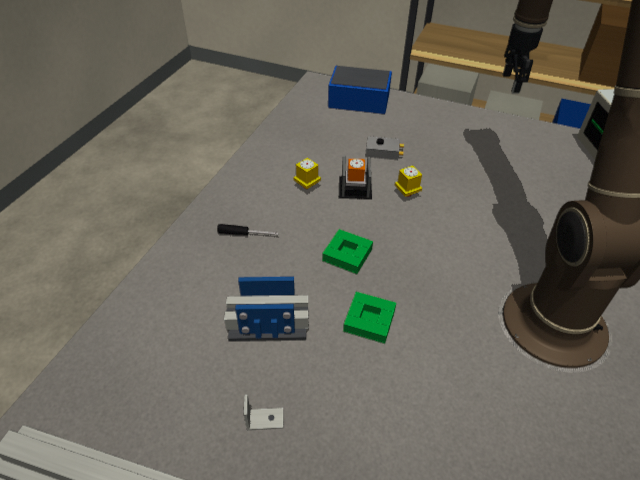

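The top view has world +x up and +y left. There are two green blocks, at (323,278) and (257,326) in top. The one at (323,278) is farther to the robot's right (-y), so it is the one meant. The orange gauge is in its dock at (425,245), with yellow lookalikes at (400,196) and (440,304). Next I'll enlarge these areas.

Run:
```python
import cv2
t=cv2.imread("pics/top0.png")
def crop(im,x,y,w,h,k,n):
    c=cv2.resize(im[y:y+h,x:x+w],None,fx=k,fy=k,interpolation=cv2.INTER_CUBIC)
    for i in range(0,w,10):
        cv2.line(c,(i*k,0),(i*k,6 if i%50 else 15),(0,0,255),1)
        if i%20==0: cv2.putText(c,str(x+i),(i*k,25),0,.4,(0,0,255),1)
    for i in range(0,h,10):
        cv2.line(c,(0,i*k),(6,i*k),(0,0,255),1)
        if i%20==0: cv2.putText(c,str(y+i),(8,i*k+4),0,.4,(0,0,255),1)
    cv2.imwrite(n,c)
crop(t,175,195,100,75*1+20,6,"pics/t_clamp.png")
crop(t,225,250,130,100,6,"pics/t_rest.png")
crop(t,380,210,100,75,8,"pics/t_dock.png")
```

```text
(no output)
```

View pics/t_clamp.png

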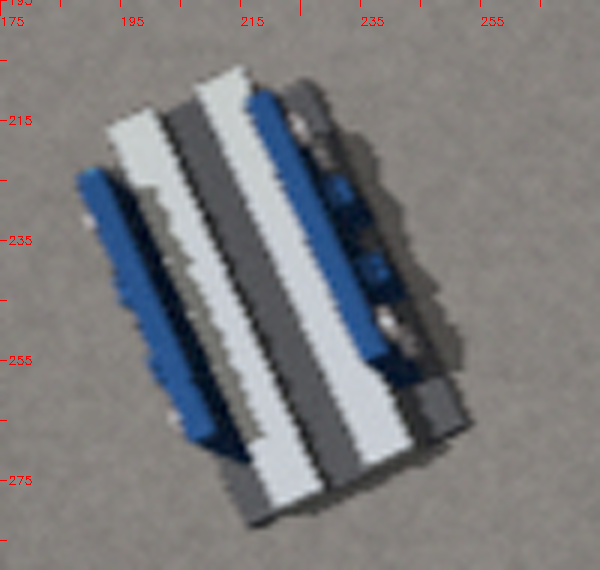

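View pics/t_rest.png

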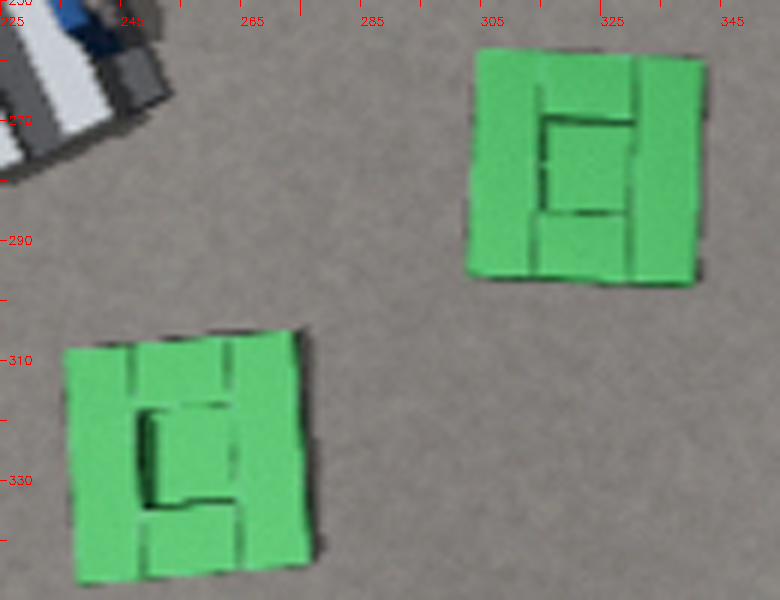

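View pics/t_dock.png

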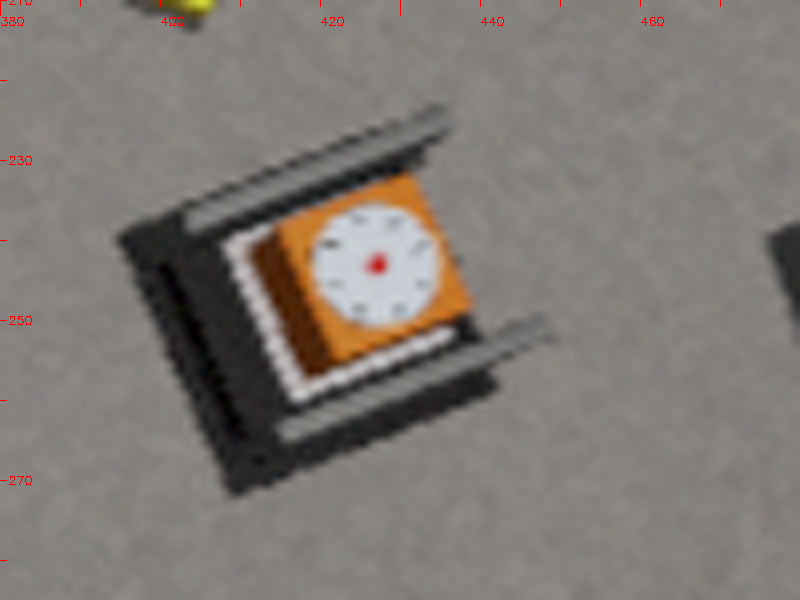

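```bash
cat > h.py <<'E'
import numpy as np, cv2
from scipy.spatial.transform import Rotation as R
def ray(cal,px,z,T=None):
    K=cal["camera_matrix"]; 
    if T is None: p=np.array(cal["position"]); M=R.from_rotvec(cal["orientation"]).as_matrix()
    else: p=T[:3,3]; M=T[:3,:3]
    d=M@np.linalg.inv(K)@np.array([px[0],px[1],1.])
    return p+d*(z-p[2])/d[2]
def wristT(cal,pos,rot):
    T=np.eye(4);T[:3,:3]=R.from_rotvec(rot).as_matrix();T[:3,3]=pos
    return T@np.array(cal["hand_eye"])
E
python3 - <<'E'
from cell import *
from h import *
c=get_calibration("top")
def P(l,k,x,y,z): return np.array([ray(c,(x+a/k,y+b/k),z)[:2] for a,b in l])
def rep(n,Q):
    print(n,Q.round(4).tolist(),'mean',Q.mean(0).round(4))
    for i in range(len(Q)):
        d=Q[(i+1)%len(Q)]-Q[i]; print('  len %.4f ang %.1f'%(np.hypot(*d),np.degrees(np.arctan2(d[1],d[0]))))
rep('rest',P([(478,50),(705,62),(698,285),(468,275)],6,225,250,.03))
rep('grip',P([(277,222),(408,172),(470,312),(335,362)],8,380,210,.088))
rep('prof',P([(107,130),(240,68),(412,440),(270,508)],6,175,195,.055))
rep('groove',P([(152,108),(193,88),(362,468),(325,487)],6,175,195,.055))
rep('cheeks in',P([(105,172),(247,98),(365,362),(215,435)],6,175,195,.107))
s=get_state();M=R.from_rotvec(s['eef_rot']).as_matrix();print(M.round(3))
E
```

```text
rest [[0.5507, 0.0268], [0.5429, -0.0692], [0.4494, -0.0626], [0.4561, 0.0333]] mean [ 0.4998 -0.0179]
  len 0.0963 ang -94.6
  len 0.0938 ang 175.9
  len 0.0961 ang 86.0
  len 0.0948 ang -3.9
grip [[0.5863, -0.2421], [0.6006, -0.283], [0.5571, -0.2984], [0.543, -0.2567]] mean [ 0.5717 -0.27  ]
  len 0.0433 ang -70.7
  len 0.0461 ang -160.4
  len 0.0441 ang 108.6
  len 0.0456 ang 18.6
prof [[0.6615, 0.3071], [0.6869, 0.2512], [0.5267, 0.1783], [0.5002, 0.2367]] mean [0.5938 0.2433]
  len 0.0614 ang -65.6
  len 0.1761 ang -155.5
  len 0.0642 ang 114.4
  len 0.1760 ang 23.6
groove [[0.6705, 0.2883], [0.6787, 0.271], [0.5156, 0.1989], [0.5082, 0.2141]] mean [0.5933 0.2431]
  len 0.0191 ang -64.5
  len 0.1783 ang -156.1
  len 0.0169 ang 116.0
  len 0.1785 ang 24.6
cheeks in [[0.6321, 0.2932], [0.6609, 0.2366], [0.5524, 0.1887], [0.5251, 0.2477]] mean [0.5926 0.2416]
  len 0.0636 ang -63.0
  len 0.1186 ang -156.2
  len 0.0650 ang 114.9
  len 0.1163 ang 23.0
[[-0.001  0.388 -0.922]
 [ 0.001 -0.922 -0.388]
 [-1.    -0.001  0.   ]]
```

The right green block's top measures 94–96 mm a side with its centre at (0.500,-0.018). The gauge grip is at (0.572,-0.270), jaw angle -71°. The groove is at about (0.593,0.243), direction 24°. The sizes match the spec, so I'll move toward the gauge.

```bash
cat > d.py <<'E'
import sys
from cell import *
from h import *
# usage d.py x y z jawdeg : delta in tool axes mm / rad
x,y,z,a=map(float,sys.argv[1:5])
s=get_state();M=R.from_rotvec(s['eef_rot']).as_matrix()
d=M.T@(np.array([x,y,z])-s['position'])*1000
j=np.degrees(np.arctan2(M[1,1],M[0,1]));t=(j-a+90)%180-90
b=np.radians(a if abs((j-a+180)%360-180)<91 else a+180)
print('clock %.2f pos'%s['clock'],s['position'].round(4),'tilt %.2f jaw %.2f'%(np.degrees(np.arccos(-M[2,0])),j),'w %.1f'%(s['width']*1e3),'F',s['wrist_force'].round(1))
print('tool delta mm',d.round(1),'turn rad %.3f'%np.radians(t))
E
python3 -m creep '[0,-14,-38,0.0,0,-14,-38,0,0,-14,-38,0,0,-14,-38,0,0,-14,-38,0,0,-14,-38,0,0,-14,-38,0,0,-14,-38,0]' 85
python3 -m creep '[0,-14,-38,0.0,0,-14,-38,0,0,-14,-38,0.06,0,0,0,0,0,0,0,0]'
python3 d.py 0.5717 -0.27 0.2 -71
```

```text
clock: 0.9
position: [0.4801, -0.3533, 0.25]
eef_rot: [2.002, 0.405, -2.003]
wrist_force: [1.1, -0.9, -0.4]
width: 0.085
clock: 1.4
position: [0.5685, -0.2705, 0.2495]
eef_rot: [2.035, 0.352, -2.037]
wrist_force: [-0.4, -1.4, -0.7]
width: 0.0851
clock 1.40 pos [ 0.5685 -0.2705  0.2495] tilt 0.08 jaw -70.42 w 85.1 F [-0.4 -1.4 -0.7]
tool delta mm [49.5  0.7 -3.3] turn rad 0.010
```

```bash
cat > snap.py <<'E'
import sys
from cell import *
import cv2, json
n,name=sys.argv[1:3]
s=get_state()
im=cv2.cvtColor(get_image(n),cv2.COLOR_RGB2BGR)
cv2.imwrite(f"pics/{name}.png",im)
json.dump([list(map(float,s['position'])),list(map(float,s['eef_rot']))],open(f"pics/{name}.json","w"))
print(s['clock'],s['position'])
E
cat > crop.py <<'E'
import cv2,sys
n=sys.argv[1];x,y,w,h,k=map(int,sys.argv[2:7]);o=sys.argv[7]
c=cv2.resize(cv2.imread(n)[y:y+h,x:x+w],None,fx=k,fy=k,interpolation=cv2.INTER_CUBIC)
for i in range(0,w,10):
    cv2.line(c,(i*k,0),(i*k,6),(0,0,255),1)
    if i%20==0: cv2.putText(c,str(x+i),(i*k,20),0,.4,(0,0,255),1)
for i in range(0,h,10):
    cv2.line(c,(0,i*k),(6,i*k),(0,0,255),1)
    if i%20==0: cv2.putText(c,str(y+i),(8,i*k+4),0,.4,(0,0,255),1)
cv2.imwrite(o,c)
E
python3 snap.py wrist w1
```

```text
1.4 [ 0.56845491 -0.27048017  0.24954914]
```

View pics/w1.png

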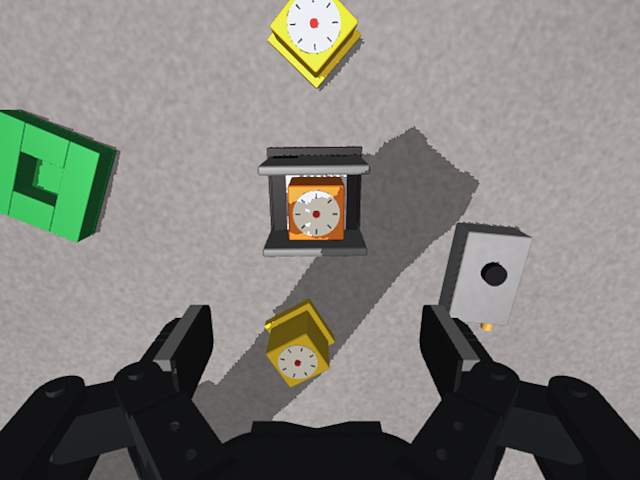

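The wrist view shows the orange gauge in the dock, dial centre at about (316,213), with the dock edges square to the image, so yaw is good. The yellow lookalikes at (314,25) and (298,350) are clear of the dock.

```bash
python3 crop.py pics/w1.png 250 130 130 140 5 pics/w1c.png
python3 - <<'E'
from cell import *
from h import *
import json
c=get_calibration("wrist");p,r=json.load(open("pics/w1.json"));T=wristT(c,p,r)
print(ray(c,(316.5,213),.090,T), ray(c,(316.5,209.5),.088,T))
for px in [(289,186),(344,186),(344,240),(289,240)]: print(ray(c,px,.088,T).round(4))
E
```

```text
[ 0.57499281 -0.26882171  0.09      ] [ 0.57723263 -0.26802726  0.088     ]
[ 0.5879 -0.2413  0.088 ]
[ 0.6024 -0.2821  0.088 ]
[ 0.5604 -0.2981  0.088 ]
[ 0.5452 -0.2553  0.088 ]
```

View pics/w1c.png

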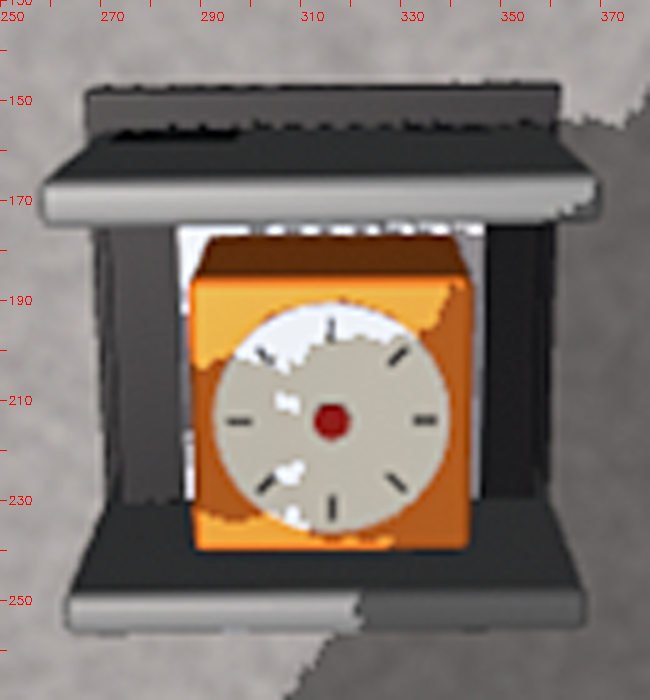

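```bash
python3 d.py 0.573 -0.2695 0.069 -70.4
```

```text
clock 1.45 pos [ 0.5676 -0.272   0.2497] tilt 0.08 jaw -70.56 w 85.1 F [-0.   0.   0.6]
tool delta mm [180.7  -0.5  -6.2] turn rad -0.003
```

```bash
python3 -m creep '[30,0,-3,0,30,0,-3,0,30,0,0,0,30,0,0,0,0,0,0,0,0,0,0,0]'; for i in 1 2 3; do python3 d.py 0.573 -0.2695 0.069 -70.4; python3 -m creep '[0,0,0,0]' >/dev/null; done
```

```text
clock: 2.05
position: [0.5729, -0.271, 0.1306]
eef_rot: [2.038, 0.347, -2.04]
wrist_force: [1.0, -0.0, -0.1]
width: 0.085
clock 2.05 pos [ 0.5729 -0.271   0.1306] tilt 0.06 jaw -70.69 w 85.0 F [ 1.  -0.  -0.1]
tool delta mm [61.6 -1.4 -0.7] turn rad -0.005
clock 2.15 pos [ 0.5743 -0.2709  0.1323] tilt 0.15 jaw -70.65 w 85.2 F [ 0.3 -0.2  0.1]
tool delta mm [63.3 -1.9  0.9] turn rad -0.004
clock 2.25 pos [ 0.5746 -0.2705  0.1323] tilt 0.18 jaw -70.62 w 84.8 F [-0.4  0.5 -0.6]
tool delta mm [63.3 -1.6  1.3] turn rad -0.004
```

```bash
python3 -m creep '[20,-1.5,0.5,0,20,0,0,0,12,0,0,0,10,0,0,0,0,0,0,0]'; python3 -m creep '[0,0,0,0,0,0,0,0,0,0,0,0,0,0,0,0,0,0,0,0,0,0,0,0]' 40 60; python3 d.py 0.573 -0.2695 0.069 -70.4
```

```text
clock: 2.85
position: [0.5722, -0.2682, 0.0672]
eef_rot: [2.036, 0.35, -2.04]
wrist_force: [-0.4, 0.4, -0.9]
width: 0.0848
clock: 3.45
position: [0.5734, -0.2687, 0.0694]
eef_rot: [2.039, 0.348, -2.036]
wrist_force: [-0.9, 0.7, 6.6]
width: 0.0452
clock 3.45 pos [ 0.5734 -0.2687  0.0694] tilt 0.10 jaw -70.59 w 45.2 F [-0.9  0.7  6.6]
tool delta mm [0.4 0.6 0.7] turn rad -0.003
```

```bash
python3 -m creep '[-10,0,0,0,-20,0,0,0,-30,0,0,0,-30,0,0,0,-30,0,0,0,0,0,0,0]'; python3 d.py 0.4998 -0.0179 0.19 -65.7; python3 snap.py wrist w2
```

```text
clock: 4.05
position: [0.5748, -0.2693, 0.1931]
eef_rot: [2.042, 0.344, -2.03]
wrist_force: [0.7, 1.2, -2.7]
width: 0.0456
clock 4.05 pos [ 0.5748 -0.2693  0.1931] tilt 0.42 jaw -70.60 w 45.6 F [ 0.7  1.2 -2.7]
tool delta mm [   1.9 -262.1  -12.8] turn rad -0.086
4.05 [ 0.57475597 -0.26934445  0.19314765]
```

View pics/w2.png

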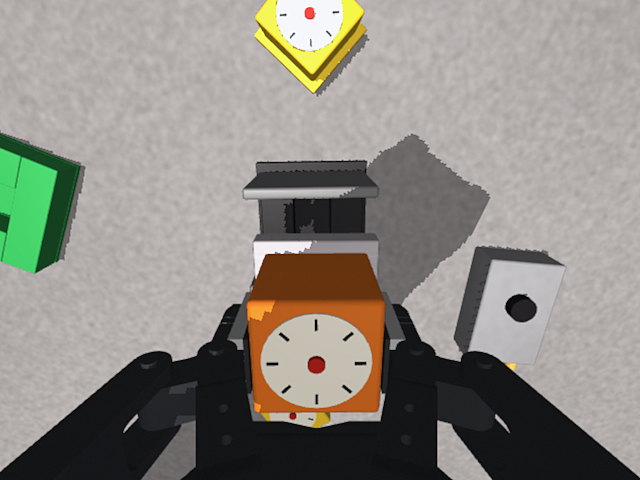

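```bash
python3 - <<'E'
from cell import *
from h import *
import json
c=get_calibration("wrist");H=np.array(c['hand_eye']);K=c['camera_matrix']
def tp(px,X):
    d=H[:3,:3]@np.linalg.inv(K)@np.array([*px,1.]);return H[:3,3]+d*(X-H[0,3])/d[0]
for px in [(316,366),(248,300),(384,300),(381,411),(252,411)]: print((tp(px,-.019)*1e3).round(1))
E
python3 -m creep '[0,-33,-2,0,0,-33,-2,0,0,-33,-2,0,0,-33,-2,0,0,-33,-2,0,0,-33,-2,0,0,-33,0,0,0,-30,0,-0.086]'
python3 -m creep '[0,0,0,0,0,0,0,0]';python3 d.py 0.4998 -0.0179 0.19 -65.7
```

```text
[-19.    0.4   0.3]
[-19.  -21.2 -24.8]
[-19.   22.  -24.8]
[-19.   23.5  19.4]
[-19.  -22.4  19.3]
clock: 4.9
position: [0.4955, -0.0168, 0.1868]
eef_rot: [1.984, 0.43, -1.989]
wrist_force: [0.0, 0.4, -2.2]
width: 0.0454
clock: 5.1
position: [0.4964, -0.018, 0.1872]
eef_rot: [1.984, 0.43, -1.988]
wrist_force: [-0.1, -0.7, -2.2]
width: 0.0452
clock 5.10 pos [ 0.4964 -0.018   0.1872] tilt 0.11 jaw -65.59 w 45.2 F [-0.1 -0.7 -2.2]
tool delta mm [-2.8  1.3 -3.1] turn rad 0.002
```

```bash
python3 -m creep '[30,1,-3,0,30,0,0,0,25,0,0,0,15,0,0,0,10,0,0,0,0,0,0,0,0,0,0,0]';python3 d.py 0.4998 -0.0179 0.069 -65.7; python3 snap.py side s2; python3 crop.py pics/s2.png 290 190 130 100 6 pics/s2c.png
```

```text
clock: 5.8
position: [0.5007, -0.0185, 0.0784]
eef_rot: [1.987, 0.427, -1.987]
wrist_force: [-0.1, 0.5, -3.1]
width: 0.0454
clock 5.80 pos [ 0.5007 -0.0185  0.0784] tilt 0.01 jaw -65.71 w 45.4 F [-0.1  0.5 -3.1]
tool delta mm [ 9.4 -0.9  0.6] turn rad -0.000
5.8 [ 0.50073081 -0.01848796  0.07843301]
```

View pics/s2c.png

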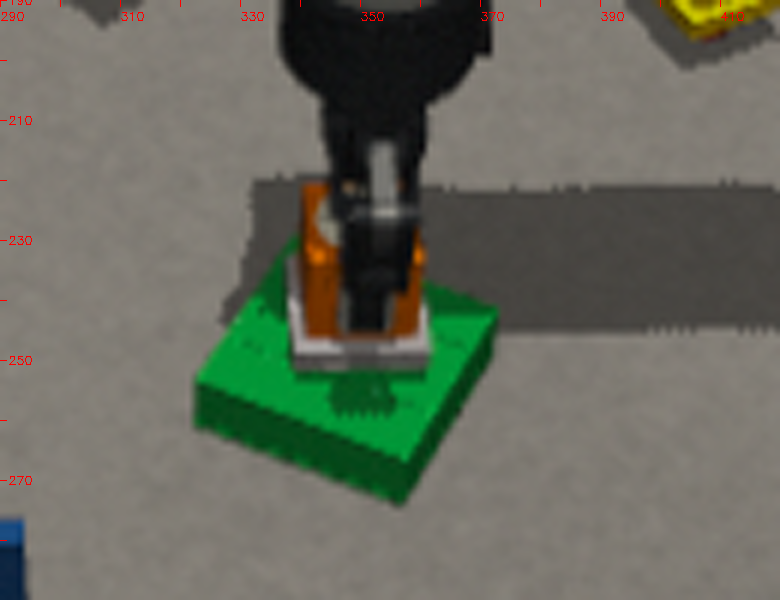

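The gauge sits over the middle of the right green block, foot 8–9 mm above the rim. I'll lower it in small rows.

```bash
python3 -m creep '[4,0,0,0,3,0,0,0,1,0,0,0,0,0,0,0]'; python3 -m creep '[1,0,0,0,0,0,0,0]'; python3 -m creep '[1,0,0,0,0,0,0,0]'
```

```text
clock: 6.25
position: [0.5004, -0.018, 0.0702]
eef_rot: [1.987, 0.429, -1.987]
wrist_force: [0.5, 0.4, -3.0]
width: 0.0456
clock: 6.45
position: [0.5006, -0.018, 0.0693]
eef_rot: [1.987, 0.428, -1.987]
wrist_force: [0.2, 0.0, -2.2]
width: 0.0454
clock: 6.65
position: [0.5006, -0.018, 0.0693]
eef_rot: [1.987, 0.428, -1.986]
wrist_force: [-4.4, 0.6, 9.7]
width: 0.0454
```

```bash
python3 -m creep '[0,0,0,0,0,0,0,0,0,0,0,0,0,0,0,0,0,0,0,0]' 85; python3 -m creep '[-30,0,0,0,-35,0,0,0,-35,0,0,0,0,0,0,0,0,0,0,0]'; python3 d.py 0.5006 -0.018 0.17 24.3; python3 snap.py wrist w3; python3 snap.py top t3;python3 crop.py pics/t3.png 290 240 100 75 8 pics/t3c.png
```

```text
clock: 7.15
position: [0.5005, -0.018, 0.0682]
eef_rot: [1.987, 0.428, -1.987]
wrist_force: [0.4, -0.1, 0.2]
width: 0.0849
clock: 7.65
position: [0.5009, -0.0181, 0.1689]
eef_rot: [1.989, 0.428, -1.985]
wrist_force: [0.1, -0.4, -0.9]
width: 0.0849
clock 7.65 pos [ 0.5009 -0.0181  0.1689] tilt 0.11 jaw -65.67 w 84.9 F [ 0.1 -0.4 -0.9]
tool delta mm [-1.1 -0.2  0.2] turn rad -1.570
7.65 [ 0.50085904 -0.01813208  0.16887458]
7.7 [ 0.50016193 -0.0181478   0.1678997 ]
```

View pics/w3.png

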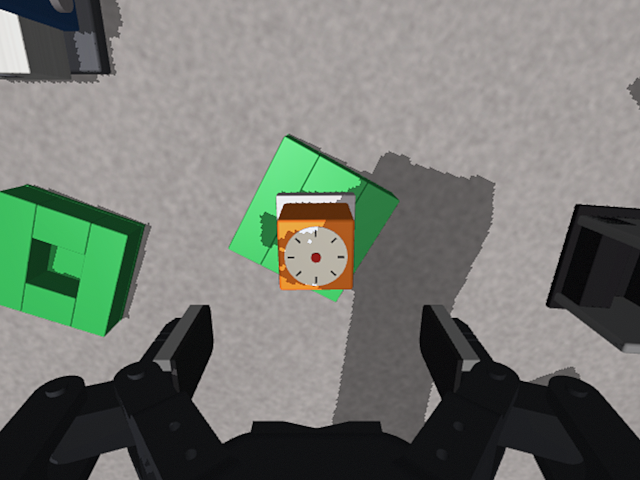

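Run:
```python
from cell import *
from h import *
import json
print(get_state()['joint_pos'].round(2))
c=get_calibration("wrist");p,r=json.load(open("pics/w3.json"));T=wristT(c,p,r)
Q=np.array([ray(c,px,.088,T) for px in [(278,219),(354,219),(353,291),(280,291)]]);print(Q.round(4),Q.mean(0))
print('dial',ray(c,(316,258),.09,T))
```

```text
[ 0.16  0.31 -0.27  1.97  0.11  0.87 -1.31]
[[ 0.5137  0.0113  0.088 ]
 [ 0.5318 -0.0288  0.088 ]
 [ 0.49   -0.0486  0.088 ]
 [ 0.4715 -0.0074  0.088 ]] [ 0.50176428 -0.01838966  0.088     ]
dial [ 0.50135596 -0.018399    0.09      ]
```

View pics/t3c.png

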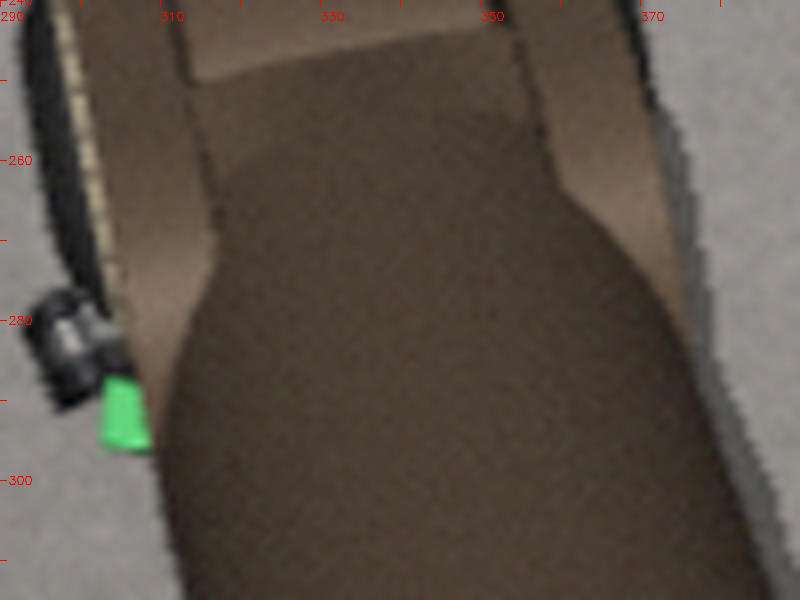

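```bash
python3 -m creep '[-10,0,0,-0.15,-10,0,0,-0.15,-10,0,0,-0.15,-10,0,0,-0.15,-10,0,0,-0.15,-10,0,0,-0.15,-10,0,0,-0.15,-10,0,0,-0.15]'; python3 -m creep '[0,0,0,-0.15,0,0,0,-0.15,0,0,0,-0.07,0,0,0,0]'; python3 d.py 0.593 0.243 0.25 24.3
```

```text
clock: 8.55
position: [0.4998, -0.018, 0.2471]
eef_rot: [1.164, 1.24, -1.166]
wrist_force: [-0.1, -0.1, 0.1]
width: 0.0852
clock: 8.95
position: [0.4999, -0.0181, 0.2469]
eef_rot: [0.89, 1.383, -0.892]
wrist_force: [0.5, -0.1, 0.3]
width: 0.0852
clock 8.95 pos [ 0.4999 -0.0181  0.2469] tilt 0.15 jaw 24.34 w 85.2 F [ 0.5 -0.1  0.3]
tool delta mm [  -3.2  192.4 -199.5] turn rad 0.001
```

```bash
python3 -m creep '[0,27,-28,0,0,27,-28,0,0,27,-28,0,0,28,-29,0,0,28,-29,0,0,28,-29,0,0,27,-28,0,0,0,0,0]';python3 -m creep '[0,0,0,0,0,0,0,0,0,0,0,0]'; python3 d.py 0.593 0.243 0.25 24.3; python3 snap.py wrist w4
```

```text
clock: 9.75
position: [0.5926, 0.2489, 0.2466]
eef_rot: [0.89, 1.386, -0.888]
wrist_force: [-0.9, 0.4, -0.3]
width: 0.0849
clock: 10.05
position: [0.5937, 0.2407, 0.248]
eef_rot: [0.892, 1.379, -0.894]
wrist_force: [0.3, -0.4, 0.1]
width: 0.085
clock 10.05 pos [0.5937 0.2407 0.248 ] tilt 0.07 jaw 24.15 w 85.0 F [ 0.3 -0.4  0.1]
tool delta mm [-2.   0.3 -2.3] turn rad -0.003
10.05 [0.59369916 0.24073709 0.24797924]
```

View pics/w4.png

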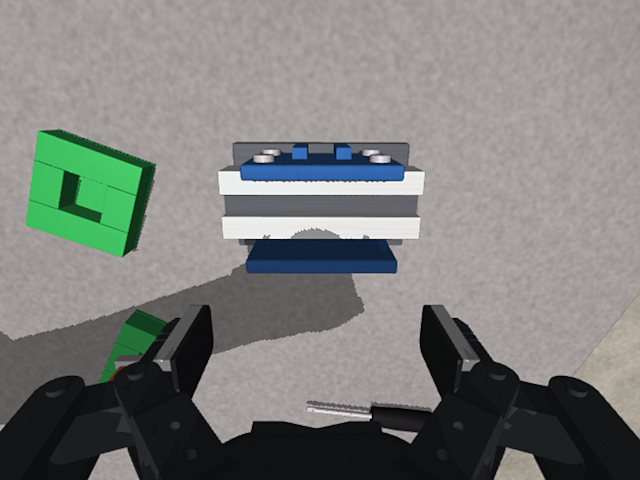

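```bash
python3 crop.py pics/w4.png 210 130 220 150 3 pics/w4c.png;  python3 crop.py pics/w4.png 210 140 90 140 5 pics/w4l.png; python3 crop.py pics/w4.png 345 140 90 140 5 pics/w4r.png
```

```text
(no output)
```

View pics/w4l.png

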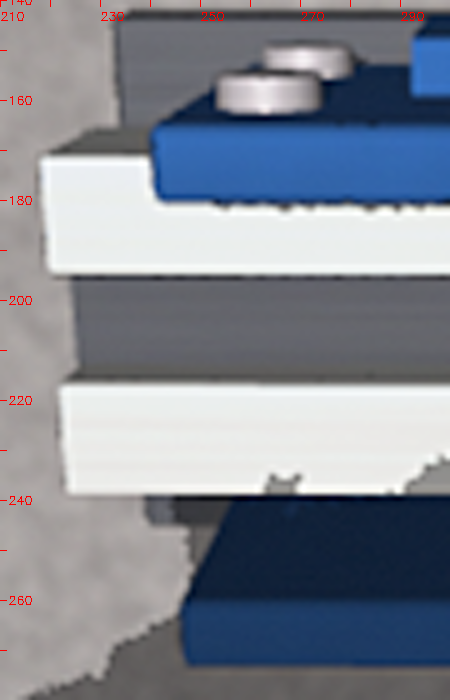

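View pics/w4r.png

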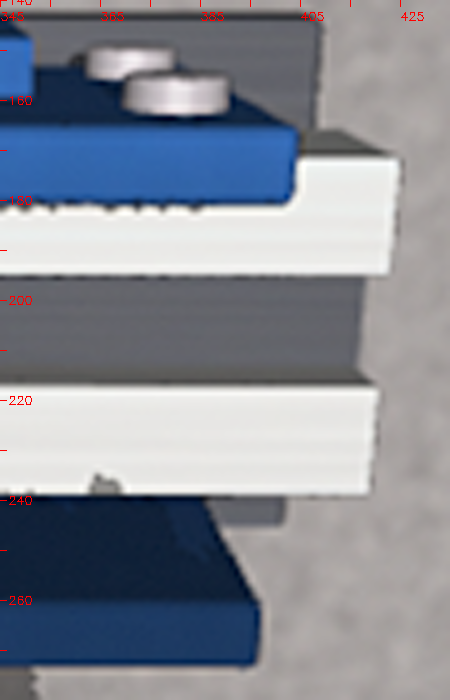

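Run:
```python
from cell import *
from h import *
import json
c=get_calibration("wrist");p,r=json.load(open("pics/w4.json"));T=wristT(c,p,r)
u=np.array([np.cos(np.radians(24.3)),np.sin(np.radians(24.3))]);v=np.array([-u[1],u[0]])
def f(n,l,z):
    for px in l:
        q=ray(c,px,z,T)[:2]; print(n,px,q.round(4),'u %.4f v %.4f'%(q@u,q@v))
f('groove',[(225,195),(415,195),(225,216.7),(415,216.7)],.055)
f('prof',[(218,171),(425,171),(223.5,238.8),(419,238.8)],.055)
f('cheek inner',[(241,180.3),(404,180.3),(246.5,260),(396.8,260)],.107)
f('cheek outer',[(242,165),(404,165),(248,273),(396.5,273)],.107)
print('tcp',np.array(p[:2])@u,np.array(p[:2])@v)
g=np.array([.593,.243]);print('top groove',g@u,g@v)
M=R.from_rotvec(r).as_matrix();print(M.round(4))
```

```text
groove (225, 195) [0.5146 0.2205] u 0.5598 v -0.0108
groove (415, 195) [0.6673 0.2889] u 0.7271 v -0.0114
groove (225, 216.7) [0.5213 0.2019] u 0.5581 v -0.0305
groove (415, 216.7) [0.677  0.2715] u 0.7287 v -0.0311
prof (218, 171) [0.502  0.2379] u 0.5555 v 0.0103
prof (425, 171) [0.665  0.3108] u 0.7340 v 0.0096
prof (223.5, 238.8) [0.5271 0.1815] u 0.5550 v -0.0515
prof (419, 238.8) [0.6905 0.2546] u 0.7341 v -0.0521
cheek inner (241, 180.3) [0.5292 0.2509] u 0.5856 v 0.0109
cheek inner (404, 180.3) [0.6372 0.2992] u 0.7039 v 0.0105
cheek inner (246.5, 260) [0.5549 0.1941] u 0.5856 v -0.0514
cheek inner (396.8, 260) [0.6619 0.242 ] u 0.7028 v -0.0518
cheek outer (242, 165) [0.526  0.2615] u 0.5870 v 0.0219
cheek outer (404, 165) [0.632  0.3089] u 0.7031 v 0.0215
cheek outer (248, 273) [0.5599 0.1842] u 0.5861 v -0.0625
cheek outer (396.5, 273) [0.6669 0.2321] u 0.7033 v -0.0629
tcp 0.6401661230535776 -0.02490715880196355
top groove 0.6404601321858604 -0.02255701843041633
[[-3.000e-04  9.125e-01  4.091e-01]
 [-1.100e-03  4.091e-01 -9.125e-01]
 [-1.000e+00 -8.000e-04  9.000e-04]]
```

```bash
cat > avg.py <<'E'
import sys,time
from cell import *
from h import *
# averages readings over time (camera calls pass 0.05 s each)
P=[];Q=[]
for i in range(int(sys.argv[1])):
    s=get_state();P.append(s['position']);Q.append(R.from_rotvec(s['eef_rot']).as_matrix());get_image("wrist")
P=np.array(P);M=np.mean(Q,0)
m=P.mean(0);u=np.array([np.cos(np.radians(24.3)),np.sin(np.radians(24.3))]);v=np.array([-u[1],u[0]])
print('clock',s['clock'],'mean',m.round(4),'std',P.std(0).round(4),'u %.4f v %.4f'%(m[:2]@u,m[:2]@v),'jaw %.2f'%np.degrees(np.arctan2(M[1,1],M[0,1])),'xaxis',M[:,0].round(4),'F',s['wrist_force'].round(1))
E
python3 avg.py 10; python3 d.py 0.5005 -0.018 0.25 24.3
```

```text
clock 10.55 mean [0.5937 0.2417 0.2484] std [0.0001 0.0005 0.0001] u 0.6406 v -0.0241 jaw 24.23 xaxis [ 3.e-04 -3.e-04 -1.e+00] F [0.4 0.1 0.4]
clock 10.60 pos [0.5936 0.2423 0.2483] tilt 0.01 jaw 24.29 w 85.2 F [0.2 0.3 0. ]
tool delta mm [  -1.7 -192.   199. ] turn rad -0.000
```

```bash
python3 snap.py wrist w5; python3 avg.py 3; python3 crop.py pics/w5.png 210 140 90 140 5 pics/w5l.png
```

```text
10.6 [0.59361901 0.24232787 0.24833396]
clock 10.75 mean [0.5936 0.2424 0.2483] std [0. 0. 0.] u 0.6407 v -0.0234 jaw 24.29 xaxis [ 0. -0. -1.] F [0.9 1.1 0.2]
```

View pics/w5l.png

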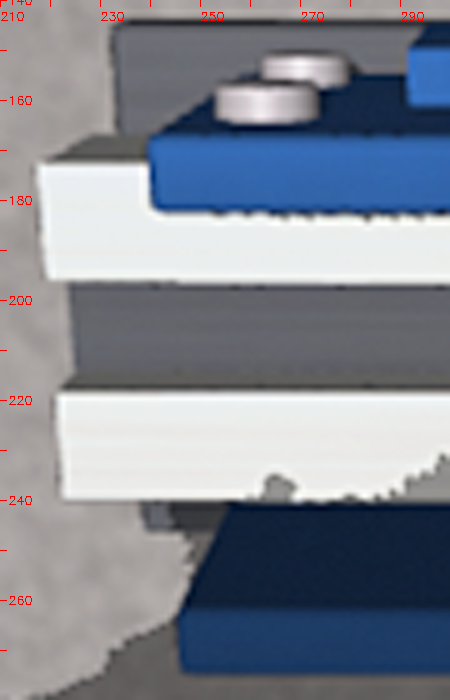

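Run:
```python
from cell import *
from h import *
import json
c=get_calibration("wrist");p,r=json.load(open("pics/w5.json"));T=wristT(c,p,r)
u=np.array([np.cos(np.radians(24.3)),np.sin(np.radians(24.3))]);v=np.array([-u[1],u[0]])
for n,a,b,z in [('gr',196.5,218.3,.055),('prof',172.5,240.3,.055),('cheek',182,261.7,.107)]:
    A=[ray(c,(316,k),z,T)[:2]@v for k in (a,b)];print(n,A,np.mean(A))
```

```text
gr [np.float64(-0.010828004900832435), np.float64(-0.03077038862771978)] -0.020799196764276107
prof [np.float64(0.010265254083363571), np.float64(-0.05169768523890162)] -0.020716215577769023
cheek [np.float64(0.01098582104088398), np.float64(-0.05157841347959169)] -0.020296296219353853
```

```bash
python3 -m creep '[0,-27,28,0,0,-27,28,0,0,-27,28,0,0,-28,29,0,0,-28,29,0,0,-28,29,0,0,-27,28,0,0,0,0,0]';python3 -m creep '[0,0,0,0,0,0,0,0,0,0,0,0,0,0,0,0,0,0,0,0,0,0,0,0,0,0,0,0]'; python3 d.py 0.5005 -0.018 0.25 24.3; python3 snap.py wrist w6;python3 avg.py 3; python3 crop.py pics/w6.png 250 150 140 120 5 pics/w6c.png
```

```text
clock: 11.6
position: [0.499, -0.0238, 0.2482]
eef_rot: [0.894, 1.377, -0.9]
wrist_force: [0.7, 0.1, -0.5]
width: 0.0849
clock: 12.3
position: [0.5005, -0.0178, 0.2482]
eef_rot: [0.891, 1.381, -0.891]
wrist_force: [-0.2, -0.5, -0.7]
width: 0.0847
clock 12.30 pos [ 0.5005 -0.0178  0.2482] tilt 0.01 jaw 24.31 w 84.7 F [-0.2 -0.5 -0.7]
tool delta mm [-1.8 -0.1  0.2] turn rad 0.000
12.3 [ 0.50051144 -0.01781552  0.24821727]
clock 12.45 mean [ 0.5005 -0.018   0.2483] std [0. 0. 0.] u 0.4488 v -0.2223 jaw 24.30 xaxis [-0. -0. -1.] F [-0.2 -0.5 -0.6]
```

View pics/w6c.png

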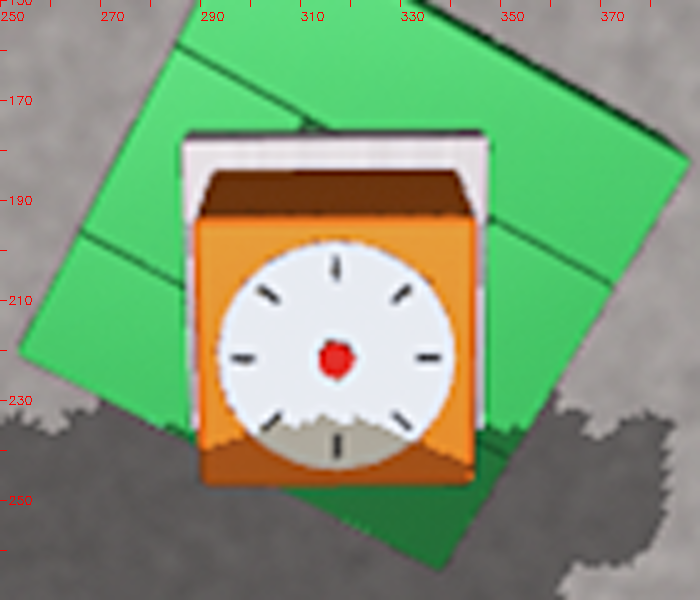

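Run:
```python
from cell import *
from h import *
import json
c=get_calibration("wrist");p,r=json.load(open("pics/w6.json"));T=wristT(c,p,r)
u=np.array([np.cos(np.radians(24.3)),np.sin(np.radians(24.3))]);v=np.array([-u[1],u[0]])
A=[ray(c,(316,k),.088,T)[:2]@v for k in (193.2,246.7)];print(A,np.mean(A))
print(ray(c,(317,221.7),.0885,T)[:2]@v, 'foot far-28:',ray(c,(316,177.4),.042,T)[:2]@v-.028)
print('u',[ray(c,(k,220),.088,T)[:2]@u for k in(289.3,344.8)])
```

```text
[np.float64(-0.19988705041823), np.float64(-0.24470418108953398)] -0.222295615753882
-0.22308550489435885 foot far-28: -0.22278071415428685
u [np.float64(0.42711941823632615), np.float64(0.4718994657973413)]
```

The wrist camera reads the gauge's v as -0.2225, against -0.2224 from the kinematics, so I trust its groove value of v = -0.0206. I'll descend to take the gauge across its x faces.

```bash
python3 -m creep '[30,0,0,0,35,0,0,0,35,0,0,0,30,0,0,0,25,0,0,0,14,0,0,0,9,0,0,0,0,0,0,0]'; python3 avg.py 3;python3 -m creep '[0,0,0,0,0,0,0,0,0,0,0,0,0,0,0,0,0,0,0,0,0,0,0,0]' 40 80; python3 avg.py 3
```

```text
clock: 13.3
position: [0.5003, -0.018, 0.0698]
eef_rot: [0.891, 1.381, -0.892]
wrist_force: [0.7, 0.3, -0.4]
width: 0.0849
clock 13.4 mean [ 0.5008 -0.0179  0.0705] std [0.0003 0.     0.0005] u 0.4490 v -0.2224 jaw 24.30 xaxis [ 2.e-04  0.e+00 -1.e+00] F [0.3 0.7 0.5]
clock: 14.05
position: [0.5009, -0.0181, 0.0711]
eef_rot: [0.892, 1.379, -0.891]
wrist_force: [-1.1, -0.4, 6.8]
width: 0.0449
clock 14.15 mean [ 0.501  -0.0181  0.0711] std [0. 0. 0.] u 0.4491 v -0.2226 jaw 24.29 xaxis [ 1.1e-03 -4.0e-04 -1.0e+00] F [-1.2 -0.2  5.9]
```

```bash
python3 -m creep '[-15,0,0,0,-30,0,0,0,-35,0,0,0,-35,0,0,0,-20,0,0,0,0,0,0,0]'; python3 d.py 0.5951 0.2458 0.205 24.3
```

```text
clock: 14.8
position: [0.5019, -0.018, 0.208]
eef_rot: [0.893, 1.376, -0.889]
wrist_force: [0.7, 0.0, -2.2]
width: 0.0451
clock 14.80 pos [ 0.5019 -0.018   0.208 ] tilt 0.29 jaw 24.28 w 45.1 F [ 0.7  0.  -2.2]
tool delta mm [   3.2  193.4 -202.1] turn rad -0.000
```

```bash
python3 -m creep '[0,27,-28,0,0,27,-28,0,0,27,-28,0,0,28,-29,0,0,28,-29,0,0,28,-29,0,0,28,-29,0,0,0,0,0]';python3 -m creep '[0,0,0,0,0,0,0,0,0,0,0,0,0,0,0,0,0,0,0,0,0,0,0,0]'; python3 avg.py 2; python3 d.py 0.5951 0.2458 0.205 24.3; python3 snap.py wrist w7
```

```text
clock: 15.6
position: [0.5928, 0.2505, 0.203]
eef_rot: [0.888, 1.387, -0.885]
wrist_force: [-0.6, 0.4, -2.8]
width: 0.045
clock: 16.2
position: [0.5942, 0.2432, 0.2055]
eef_rot: [0.892, 1.38, -0.892]
wrist_force: [0.1, -0.6, -2.9]
width: 0.0451
clock 16.25 mean [0.5942 0.2433 0.2055] std [0.     0.0001 0.    ] u 0.6417 v -0.0228 jaw 24.26 xaxis [ 4.e-04 -1.e-04 -1.e+00] F [ 0.3 -0.4 -3.4]
clock 16.30 pos [0.5942 0.2434 0.2055] tilt 0.02 jaw 24.28 w 44.8 F [-1.3  0.1 -2.4]
tool delta mm [ 0.5  1.8 -1.8] turn rad -0.000
16.3 [0.59417948 0.24343662 0.20547063]
```

View pics/w7.png

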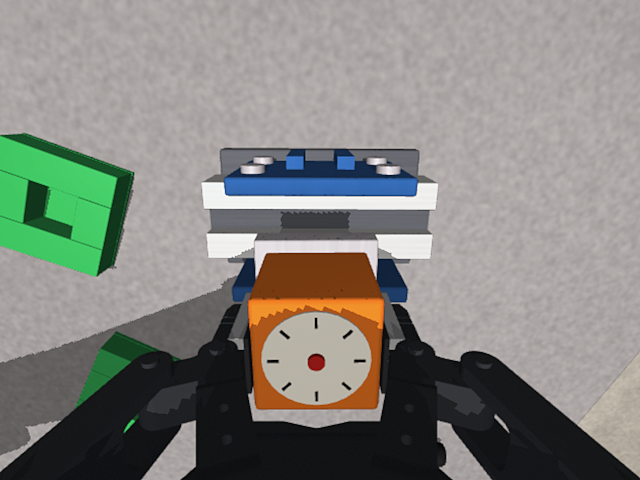

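```bash
python3 -m creep '[20,2,-2,0,15,0,0,0,10,0,0,0,0,0,0,0,0,0,0,0,0,0,0,0,0,0,0,0]'; python3 avg.py 3; python3 d.py 0.5951 0.2458 0.096 24.3; python3 snap.py top t8;python3 snap.py side s8;python3 crop.py pics/s8.png 200 240 140 110 5 pics/s8c.png
```

```text
clock: 17.05
position: [0.5955, 0.2465, 0.1611]
eef_rot: [0.892, 1.38, -0.891]
wrist_force: [1.2, -0.1, -3.1]
width: 0.0448
clock 17.15 mean [0.5954 0.2465 0.161 ] std [0.0001 0.     0.0001] u 0.6441 v -0.0204 jaw 24.29 xaxis [ 1.e-03  3.e-04 -1.e+00] F [-0.5 -0.3 -1.9]
clock 17.20 pos [0.5953 0.2464 0.1607] tilt 0.04 jaw 24.29 w 45.1 F [-1.  -0.1 -2.1]
tool delta mm [64.7 -0.5  0.5] turn rad -0.000
17.2 [0.59529826 0.24639125 0.16073106]
17.25 [0.59527363 0.24635388 0.16065973]
```

View pics/s8c.png

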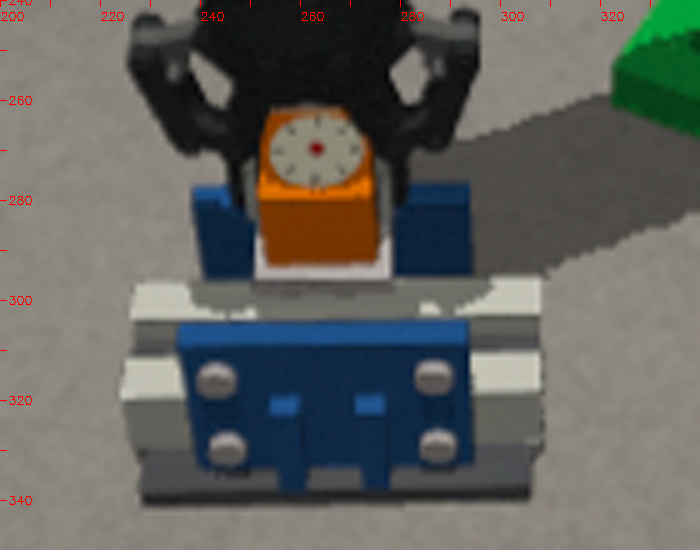

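The side view shows the gauge above and between the cheeks, with the jaws along the groove. I'll descend carefully and watch the force.

```bash
python3 -m creep '[8,0,0,0,8,0,0,0,8,0,0,0,6,0,0,0,0,0,0,0,0,0,0,0]'; python3 avg.py 2;  python3 -m creep '[6,0,0,0,6,0,0,0,4,0,0,0,0,0,0,0,0,0,0,0]'; python3 avg.py 2
```

```text
clock: 17.9
position: [0.595, 0.2464, 0.1301]
eef_rot: [0.891, 1.381, -0.892]
wrist_force: [-0.5, -0.5, -2.5]
width: 0.045
clock 17.95 mean [0.5952 0.2464 0.1302] std [0.0001 0.     0.0002] u 0.6438 v -0.0203 jaw 24.30 xaxis [-1.e-04  1.e-04 -1.e+00] F [ 0.1  0.3 -2.1]
clock: 18.5
position: [0.595, 0.2463, 0.1141]
eef_rot: [0.891, 1.381, -0.892]
wrist_force: [-0.6, 0.6, -2.3]
width: 0.0452
clock 18.55 mean [0.5951 0.2464 0.1142] std [0.0001 0.     0.0001] u 0.6438 v -0.0204 jaw 24.30 xaxis [-1.e-04  0.e+00 -1.e+00] F [-0.  -0.2 -2.8]
```

The probe tip is about 4 mm below the profile top with no force change, so it is in the groove. I'll keep going down.

```bash
python3 -m creep '[4,0,0,0,4,0,0,0,2,0,0,0,0,0,0,0]'; python3 -m creep '[3,0,0,0,2,0,0,0,0,0,0,0]';python3 -m creep '[2,0,0,0,0,0,0,0]';python3 -m creep '[1,0,0,0,0,0,0,0]'; python3 avg.py 2
```

```text
clock: 19.0
position: [0.5948, 0.2462, 0.1037]
eef_rot: [0.891, 1.381, -0.892]
wrist_force: [-0.7, -0.4, -1.0]
width: 0.0452
clock: 19.3
position: [0.5952, 0.2464, 0.0996]
eef_rot: [0.892, 1.38, -0.891]
wrist_force: [-1.3, -0.9, 2.4]
width: 0.0452
clock: 19.5
position: [0.5952, 0.2464, 0.0974]
eef_rot: [0.892, 1.38, -0.891]
wrist_force: [-0.9, -0.7, 3.3]
width: 0.0449
clock: 19.7
position: [0.5952, 0.2464, 0.0964]
eef_rot: [0.892, 1.38, -0.891]
wrist_force: [-1.0, -0.0, 3.5]
width: 0.045
clock 19.75 mean [0.5952 0.2464 0.0964] std [0. 0. 0.] u 0.6439 v -0.0204 jaw 24.29 xaxis [ 3.e-04  2.e-04 -1.e+00] F [-1.2 -0.9  3.5]
```

Spring force is building as expected (about 6 N net of weight). I'll press on until the foot takes load, then hold.

```bash
python3 -m creep '[1,0,0,0,0,0,0,0]'; python3 -m creep '[1,0,0,0,0,0,0,0]';python3 -m creep '[1,0,0,0,0,0,0,0]'; python3 avg.py 2
```

```text
clock: 20.0
position: [0.5952, 0.2464, 0.0962]
eef_rot: [0.892, 1.38, -0.891]
wrist_force: [-3.8, -1.8, 10.0]
width: 0.045
clock: 20.2
position: [0.5952, 0.2465, 0.0961]
eef_rot: [0.892, 1.379, -0.891]
wrist_force: [-5.4, -3.5, 17.0]
width: 0.0452
clock: 20.4
position: [0.5952, 0.2464, 0.0961]
eef_rot: [0.892, 1.379, -0.891]
wrist_force: [-8.4, -5.9, 25.4]
width: 0.0451
clock 20.45 mean [0.5952 0.2464 0.0961] std [0. 0. 0.] u 0.6439 v -0.0203 jaw 24.28 xaxis [ 1.4e-03 -6.0e-04 -1.0e+00] F [-8.2 -5.3 24.8]
```

Position stops at z 0.0961 while the force rises, so the foot is seated on the profile. Holding it there.

```bash
python3 -m creep '[0,0,0,0,0,0,0,0,0,0,0,0,0,0,0,0,0,0,0,0,0,0,0,0,0,0,0,0,0,0,0,0]'; python3 -m creep '[0,0,0,0,0,0,0,0,0,0,0,0,0,0,0,0,0,0,0,0,0,0,0,0,0,0,0,0,0,0,0,0]'; python3 snap.py side s9;python3 crop.py pics/s9.png 200 240 140 110 5 pics/s9c.png
```

```text
clock: 21.3
position: [0.5952, 0.2464, 0.0961]
eef_rot: [0.892, 1.379, -0.891]
wrist_force: [-9.2, -4.9, 26.0]
width: 0.0453
clock: 22.1
position: [0.5952, 0.2464, 0.0961]
eef_rot: [0.892, 1.379, -0.891]
wrist_force: [-8.7, -5.8, 23.9]
width: 0.0452
22.1 [0.59522334 0.24643676 0.09611149]
```

View pics/s9c.png

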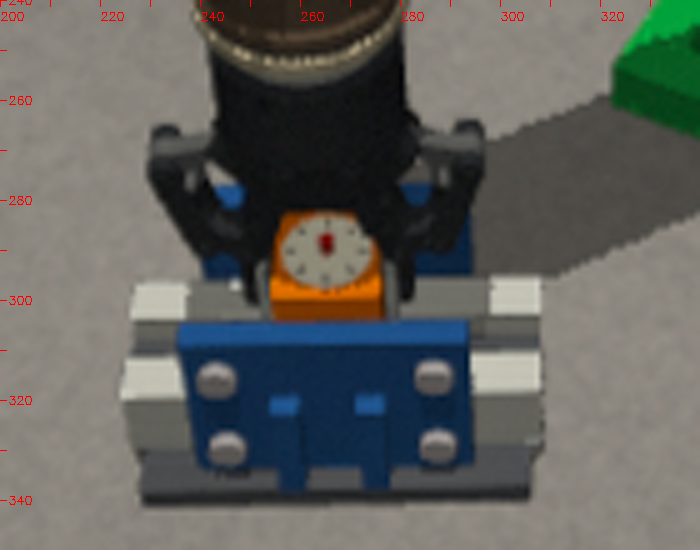

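The gauge is seated between the cheeks, and the red read-out stem has risen at (265,288). It was held for over 1.6 s. Next: lift and return it to the rest block.

```bash
python3 -m creep '[-4,0,0,0,-8,0,0,0,-15,0,0,0,-25,0,0,0,-30,0,0,0,-28,0,0,0,0,0,0,0,0,0,0,0]'; python3 d.py 0.5010 -0.0181 0.205 24.3
```

```text
clock: 22.95
position: [0.5951, 0.2462, 0.2034]
eef_rot: [0.892, 1.38, -0.891]
wrist_force: [0.6, -0.5, -2.0]
width: 0.0448
clock 22.95 pos [0.5951 0.2462 0.2034] tilt 0.03 jaw 24.29 w 44.8 F [ 0.6 -0.5 -2. ]
tool delta mm [  -1.6 -194.5  202.1] turn rad -0.000
```

```bash
python3 -m creep '[0,-27,28,0,0,-27,28,0,0,-27,28,0,0,-28,29,0,0,-28,29,0,0,-28,29,0,0,-29,31,0,0,0,0,0]';python3 -m creep '[0,0,0,0,0,0,0,0,0,0,0,0,0,0,0,0,0,0,0,0,0,0,0,0,0,0,0,0]'; python3 d.py 0.5010 -0.0181 0.079 24.3; python3 snap.py wrist w10
```

```text
clock: 23.75
position: [0.4983, -0.0245, 0.2012]
eef_rot: [0.893, 1.38, -0.903]
wrist_force: [0.4, -0.1, -2.3]
width: 0.045
clock: 24.45
position: [0.5014, -0.0174, 0.2033]
eef_rot: [0.891, 1.381, -0.891]
wrist_force: [0.5, -0.5, -3.4]
width: 0.045
clock 24.45 pos [ 0.5014 -0.0174  0.2033] tilt 0.00 jaw 24.31 w 45.0 F [ 0.5 -0.5 -3.4]
tool delta mm [124.3  -0.7   0.4] turn rad 0.000
24.45 [ 0.50144668 -0.01740136  0.20328676]
```

View pics/w10.png

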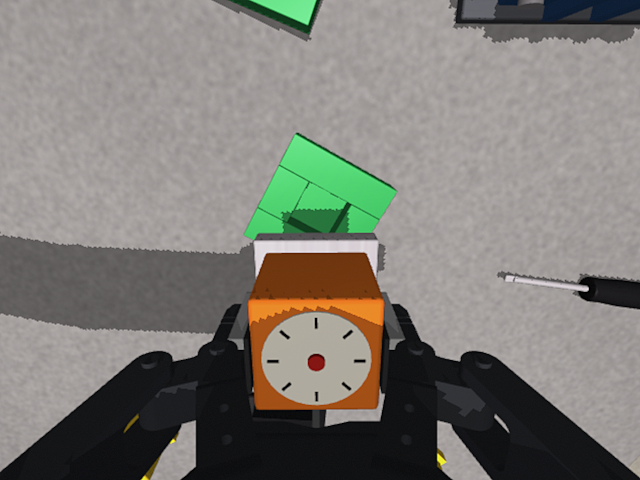

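The gauge is held above the same green block. Lower it.

```bash
python3 -m creep '[25,0,0,0,30,0,0,0,25,0,0,0,20,0,0,0,14,0,0,0,10,0,0,0,0,0,0,0]'; python3 -m creep '[4,0,0,0,2,0,0,0,0,0,0,0]'; python3 -m creep '[1,0,0,0,0,0,0,0]';python3 -m creep '[1,0,0,0,0,0,0,0]'
```

```text
clock: 25.2
position: [0.501, -0.0176, 0.0784]
eef_rot: [0.891, 1.382, -0.892]
wrist_force: [-0.2, -0.0, -2.8]
width: 0.0451
clock: 25.5
position: [0.5017, -0.0176, 0.0736]
eef_rot: [0.892, 1.38, -0.891]
wrist_force: [-0.1, -0.3, -3.5]
width: 0.0452
clock: 25.7
position: [0.5015, -0.0177, 0.0725]
eef_rot: [0.892, 1.38, -0.891]
wrist_force: [-0.1, -0.5, -2.0]
width: 0.0453
clock: 25.9
position: [0.5014, -0.0176, 0.0713]
eef_rot: [0.891, 1.38, -0.891]
wrist_force: [-0.7, -0.1, -4.2]
width: 0.0451
```

```bash
python3 -m creep '[0.7,0,0,0,0,0,0,0]';python3 -m creep '[0.5,0,0,0,0,0,0,0]'; python3 -m creep '[0,0,0,0,0,0,0,0,0,0,0,0,0,0,0,0,0,0,0,0]' 85; python3 -m creep '[-20,0,0,0,-35,0,0,0,-35,0,0,0,-35,0,0,0,0,0,0,0,0,0,0,0,0,0,0,0]'; python3 snap.py wrist w11;python3 snap.py side s11;python3 crop.py pics/s11.png 290 190 130 100 6 pics/s11c.png
```

```text
clock: 26.1
position: [0.5014, -0.0176, 0.0711]
eef_rot: [0.891, 1.38, -0.892]
wrist_force: [-2.9, -0.3, 4.7]
width: 0.0451
clock: 26.3
position: [0.5014, -0.0176, 0.0711]
eef_rot: [0.891, 1.38, -0.892]
wrist_force: [-4.5, -0.6, 11.0]
width: 0.0452
clock: 26.8
position: [0.5014, -0.0176, 0.07]
eef_rot: [0.891, 1.381, -0.891]
wrist_force: [-0.5, -0.1, 0.8]
width: 0.0848
clock: 27.5
position: [0.5007, -0.0178, 0.1941]
eef_rot: [0.891, 1.382, -0.893]
wrist_force: [0.5, -0.4, -0.4]
width: 0.0852
27.5 [ 0.50068868 -0.0178176   0.19408215]
27.55 [ 0.50059855 -0.01771199  0.1938634 ]
```

View pics/w11.png

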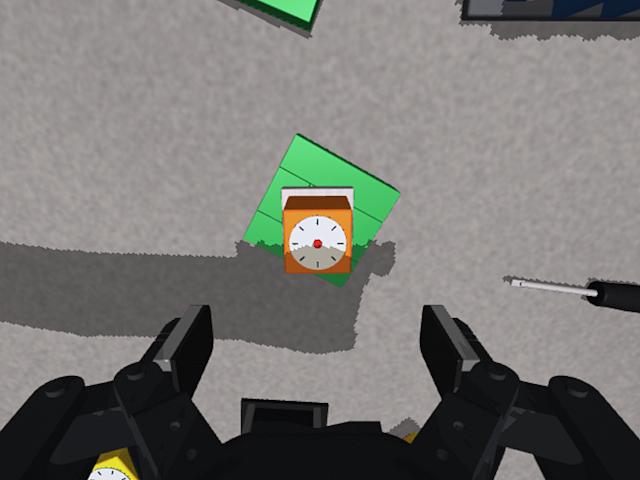

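View pics/s11c.png

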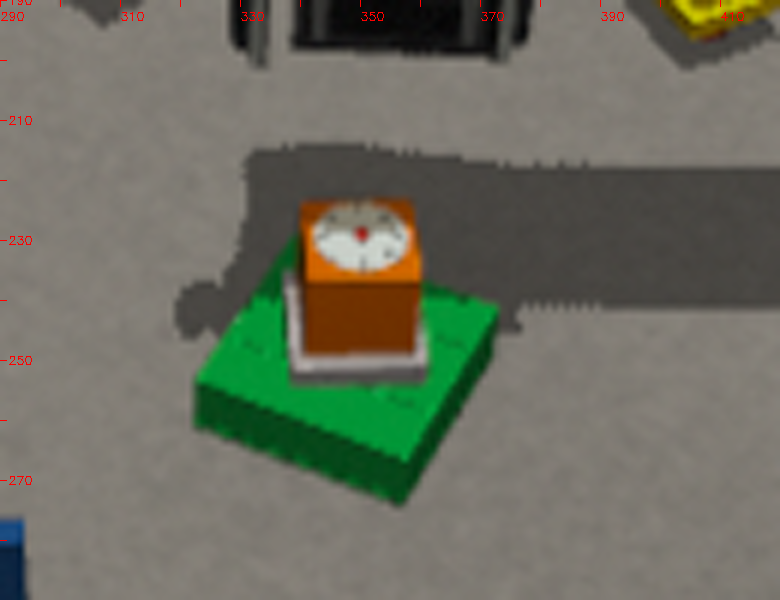

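The gauge stands upright on the block, foot down with no visible tilt, and the gripper is clear. Handing in.

```bash
python3 -m creep '[0,0,0,0,0,0,0,0,0,0,0,0]'; python3 -c "
from cell import *
print(job_done())"
```

```text
clock: 27.9
position: [0.5013, -0.0175, 0.1947]
eef_rot: [0.891, 1.381, -0.892]
wrist_force: [1.1, 0.2, -0.6]
width: 0.0851
the job is handed in; nothing more can be done
None
```

I carried out all the steps and handed the job in at 27.9 s; it gave no verdict.

**What I did:** I lifted the orange gauge out of the dock by its y faces and stood it on the right-hand green block. I let go, took it again by its x faces and lowered it between the blue cheeks. There I pressed the foot onto the profile and held it for about 1.7 s. Then I stood it back on the same block, let go and raised the gripper clear.

**Last checks:**
- **Reading:** the tool stopped at z = 0.0961 m while the push rose to about 25 N, and the read-out stem rose. I judged the foot flat from that; I had no direct reading of the probe's travel. The wrist camera put the groove about 0.3 mm off the tool across it; the top camera's estimate differed from that by about 2 mm.
- **Final stand:** the wrist and side pictures show the gauge upright with its foot down. Tool position at release puts it about 2 mm from the block's centre, as measured by the top camera. The fingers are open and about 12 cm above it.
- **Bystanders:** I saw no contact with any of them and the wrist force showed none, but I did not re-measure their positions at the end.

No check failed.

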